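Set the iris lever of the tube viewer to the orange mark and switch on its lamp

TASK

With the fingertips, push the teal lever of the tube viewer around its arc, without pinching it, until its arm is centred over the orange dot on the scale (not the blue one). Then press the green lamp button fully down and let it come back up, leaving the lever at its mark and everything else on the bench where it stands.

Things in the scene. Friction and masses are not known exactly. Their poses are not given: they have to be found in the camera images.
- viewer: Tube viewer fixed to the bench: off-white lamp housing, origin on the ring's vertical axis at bench height (z = 0); its +x axis points from the ring to the lamp button, +y to the left seen along +x. Housing spans x -80 to 135 mm, y -85 to 85 mm, 45 mm high. On it a fixed grey turret, 80 mm radius about the origin, white top at z = 65 mm with black scale ticks every 10 degrees.
- iris (a joint): Angle (rad) of the black rotating iris ring (50 mm radius, top at z = 70 mm). 0: its lever points to the viewer's -x; grows counterclockwise seen from above; stops at -2.1 and 2.1. At value q the lever points along (-cos q, -sin q) in the viewer's x, y. No spring: stiff friction, about 0.22 N m (some 2.5 N at the lever tab), stays where it is left.
- iris_axis (a point): Point on the ring's axis at z = 65 mm. Its axes turn with the ring: -x points out along the lever, z up.
- lever_tab (a point): Centre of the lever's upright teal tab, 98 mm from the ring's axis, 91 mm above the bench. Axes as iris_axis. The tab measures 24 mm radially (86 to 110 mm from the axis), 12 mm across, and spans z = 70 to 112 mm; a thin black arm, 5 mm wide, z = 70 to 75 mm, joins it to the ring and passes 2 mm above the coloured dots. Pushing on its +y face raises the joint value, on its -y face lowers it.
- dot_orange: Orange round dot, the mark to set, 14 mm across, 3 mm high, fixed on the turret's white top about 70 mm from the ring's axis, on its left or right side; origin under its centre.
- dot_blue: Blue dot of the same size on the other side of the scale: not the mark to set.
- lamp_button (a joint): Travel (m) of the green lamp button: 0 up, 0.006 fully down. Springs back; about 5 N when fully down.
- lamp_button_top (a point): Centre of the top face of the green lamp button, 67 mm above the bench when up, 30 mm across, standing 10 mm proud of its black collar (46 mm across), behind the turret on the housing; it is pressed straight down.
- tip_box: Bystander, loose: purple pipette-tip box with clear lid, 85 x 125 x 87 mm; origin under its centre. Not to be moved.
- tube_rack: Bystander, loose: yellow tube rack, 70 x 130 mm, 42 mm high with its tubes; origin under its centre. Not to be moved.
- tube_jar: Bystander, loose: round jar of pink tubes, 74 mm across, 93 mm high; origin under its centre. Not to be moved.
- buffer_bottle: Bystander, loose: small white bottle with blue cap, 48 mm across, 100 mm high; origin under its centre. Not to be moved.
- vial: Bystander, loose: small amber vial, 24 mm across, 52 mm high; origin under its centre. Not to be moved.
- marker_pen: Bystander, loose: white and red marker pen lying flat, 150 x 14 x 14 mm along its x; origin under its centre. Not to be moved.

How it is judged:
On the way, in this order (a step that is already met when the one before it is completed fails the run):
1. the lever's arm is centred over the orange dot, at rest (y of dot_orange in the frame of iris_axis between -0.005 and 0.005 m and x of dot_orange in the frame of iris_axis below -0.04 m and velocity of joint iris between -0.03 and 0.03 rad/s), for 0.3 s.
2. then the lamp button is pressed fully down, the lever still at its mark (value of joint lamp_button above 0.0045 m and y of dot_orange in the frame of iris_axis between -0.005 and 0.005 m and x of dot_orange in the frame of iris_axis below -0.04 m), for 0.05 s.
At the end, for the whole second after the job is handed in: The centre line of the lever's arm passes within 5 mm of the orange dot's centre, on the dot's side of the ring, at rest; the lamp button has been pressed at least 4.5 mm after that and is up again (under 1.5 mm); every loose bystander is within 15 mm of where it stood (all of step 1 and value of joint lamp_button below 0.0015 m and distance of each of tip_box, tube_rack, tube_jar, buffer_bottle, vial, marker_pen from where it was at the start of the episode below 0.015 m); the robot touches nothing.
It fails at once if the lever tab is pinched: both of its side faces loaded by the fingers at once (contact force between the fingers and iris_c2 above 2 N and contact force between the fingers and iris_c3 above 2 N).
It fails at once if a loose bystander is moved, lifted or knocked over (15 mm or 0.5 rad) (distance of any of tip_box, tube_rack, tube_jar, buffer_bottle, vial, marker_pen from where it was at the start of the episode above 0.015 m or angle between any of tip_box, tube_rack, tube_jar, buffer_bottle, vial, marker_pen's own z axis and vertical above 0.5 rad).
It also fails if it takes over 48 s, if anything falls off the work surface, if the arm or the gripper's body presses on something with over 40 N, if the wrist force passes 120 N, or if a joint passes its speed limit or range.

ROBOT

A 6-joint arm with a two-finger parallel gripper is mounted at the origin on the work surface. World frame = base frame: x ahead of the robot, y to its left, z up, the work surface at z = 0. Lengths are in m, angles in rad, forces in N, time in s.
With the tool pointing down it reaches from about 0.35 to 0.85 m from the base axis. Payload 8.1 kg.
Tool frame: the origin (TCP) lies at the very end of the fingers, on their centre line; the grasp point (between the pads) lies r.hold_point_z behind it (r.hold_point_z is the distance from the TCP to the grasp point, in m); z points along the fingers, y is the direction in which the jaws open and shut (so a half turn about z gives the same grasp; the last joint's range is limited). The gripper opens to 93 mm and grips with 3 to 60 N. Pads are 15 mm wide; open, the fingers measure 128 mm over their backs; the gripper's body (75 mm by 188 mm) begins 65 mm behind the grasp point.
Start: joints at [1.067, 0.13, 1.488, -0, 1.523, -0.085], TCP at [0.244, 0.548, 0.219] pointing down, gripper open.
Joint ranges: [-2.96, 2.96], [-0.89, 2.26], [0.02, 2.5], [-1.34, 4.48], [0, 2.73], [-2.66, 2.66]. Speed limits (rad/s): [2.39, 2.39, 2.79, 3.14, 3.14, 3.14].

INTERFACE

Orientations are given as a 3x3 rotation matrix whose columns are the frame's x, y, z axes.
In Python, from workcell import r gives the robot as it stands.
- The arm moves only by the tool apply_moves, never from a script. Its arguments are lists of equal length, an entry for each row: "gripper": the opening in per cent of the stroke, from 0 (shut) to 100 (fully open); "dp": the shift along the tool's x, y, z in cm, a list of three; "rot": the turn, a rotation vector about the tool's x, y, z in degrees, a list of three. A call has 1 to 8 rows; each row is the pose to reach, as a shift and turn from the pose commanded when the call began, along the tool's axes at that moment; what a row does not reach only later rows make up. A row lasts 1/12 s, in which the tool goes at most 41.7 mm and 7.16 degrees, less where a joint would pass 70% of its speed; a pose out of reach is approached as far as the arm can. A call with a gripper value outside its range is refused whole. The fingers move at their own pace and stop on an object; "newtons" is the grip in N (left out, the last holds). Time passes only in rows, so rows that repeat a pose let the fingers close. It gives the time, the measured TCP pose, the force and the opening at its end, in the units of the state.
- r.get_obs(): the state, without advancing time (a new reading comes with each control period).
- r.camera(name): name is "scene" or "top" or "wrist"; returns the picture (400x640x3 uint8, red, green, blue); there is no depth.
- r.camera_info(name): a dict with "fx", "fy", "cx", "cy" (pixels), "R" (3x3) and "t" (3): a world point X has camera coordinates R X + t. Camera axes: x right, y down, z forward; pixel columns grow to the right and rows downward; lengths in m; the calibration is good to about 2 mm. A picture is of the moment at which its call begins: read the wrist's pose just before it. camera_info takes no time and is no camera call; for the wrist camera it gives the pose at the moment of the call.
- r.sign_off(): hands the job in, once; it reports no verdict.
The state is a dict: "t": time; "joint_pos": joint angles; "dq": joint speeds; "tau": joint torques, N m; "eef_pos": TCP position; "orientation": TCP orientation; "force": force on the tool from outside, world axes, zero at the start; "moment": the same for the moment, N m; "opening": finger opening in m.
Only numpy, scipy, OpenCV 4.12 (cv2) and the standard library are available. Lean on these libraries where they do the work, as an engineer would, in place of code of your own. Each camera call takes 0.05 s, during which the arm holds its last target. There are 200 camera calls.

## Working session

There is one attempt and no reset: what is moved stays moved. The work goes in short steps, Python scripts to look and compute and a tool call to move; the robot and the scene stay as the last step left them, time stands still between calls to the robot, and variables do not carry over. Pictures are saved under pics/ and viewed, about 8 in all and at most 12, crops included, and the job is handed in when it is done.

Besides the shell and the picture viewer there is one more tool, called after "Emit:" as name(argument=value, ...), one argument or row to a line, values as JSON. apply_moves: Moves the arm, as the interface text tells. Its arguments: {"type":"object","properties":{"gripper":{"type":"array","items":{"type":"number"}},"dp":{"type":"array","items":{"type":"array","items":{"type":"number"}}},"rot":{"type":"array","items":{"type":"array","items":{"type":"number"}}},"newtons":{"type":"number"}},"required":["gripper","dp","rot"]}

```bash
ls; mkdir -p pics; python3 - <<'E'
from workcell import r
import cv2
o=r.get_obs();print(o['t'],o['eef_pos'],o['orientation'],o['opening'],r.hold_point_z)
for n in("scene","top"):
    cv2.imwrite(f"pics/{n}0.png",r.camera(n)[:,:,::-1]); print(n,r.camera_info(n))
E
```

```text
pics
0.0 [0.24370852 0.54765468 0.21759791] [[-9.13573865e-01  4.06671896e-01 -8.72706894e-04]
 [ 4.06672807e-01  9.13572455e-01 -1.61156262e-03]
 [ 1.41903755e-04 -1.82718765e-03 -9.99998321e-01]] 0.09311516874004187 0.0188
scene {'fx': 504.69256510989914, 'fy': 504.69256510989914, 'cx': 316.67367027924325, 'cy': 197.7429090684576, 'R': array([[ 0.40132368,  0.91581334, -0.01500736],
       [ 0.57526038, -0.26477044, -0.77393288],
       [-0.71275156,  0.30196445, -0.63308979]]), 't': array([-0.27258756, -0.23510043,  1.55111498])}
top {'fx': 377.4134908233016, 'fy': 377.4134908233016, 'cx': 319.3903529986289, 'cy': 203.49980965103342, 'R': array([[-0.02323778, -0.99972896, -0.00141806],
       [-0.98405438,  0.02312359, -0.17635837],
       [ 0.17634336, -0.00270273, -0.984325  ]]), 't': array([0.05539621, 0.58289763, 0.84621092])}
```

View pics/top0.png

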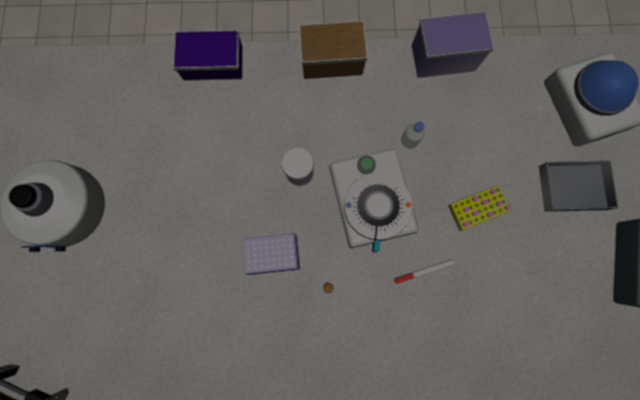

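View pics/scene0.png

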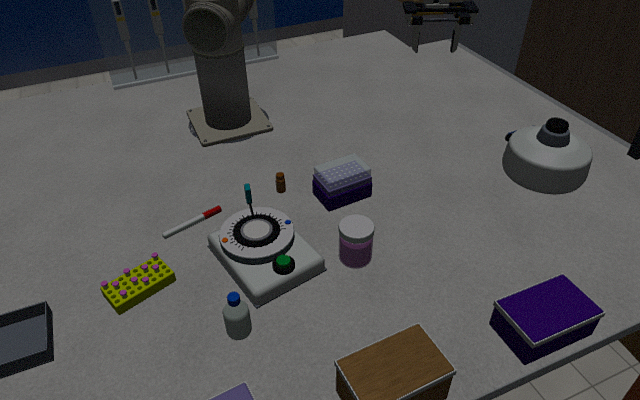

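The top view shows the ring near (379,205), the teal tab at (376,245), orange dot at (408,205), blue dot at (348,205) and button at (367,163). Next I'll cast rays onto the known heights, using both views.

```bash
cat > h.py <<'E'
import cv2, numpy as np
RNG={'orange':((5,150,120),(16,255,255),.068),'blue':((105,120,90),(125,255,255),.068),'green':((50,100,50),(75,255,255),.067),'teal':((82,120,60),(100,255,255),.112)}
def blobs(img,c,roi):
    x0,y0,x1,y1=roi; hsv=cv2.cvtColor(img,cv2.COLOR_RGB2HSV)
    m=np.zeros(img.shape[:2],np.uint8); m[y0:y1,x0:x1]=cv2.inRange(hsv,*RNG[c][:2])[y0:y1,x0:x1]
    n,_,s,ce=cv2.connectedComponentsWithStats(m)
    return sorted([(int(s[i,4]),ce[i].round(1),s[i,:4]) for i in range(1,n)],key=lambda a:-a[0])[:2]
def ray(ci,uv):
    d=np.array([(uv[0]-ci['cx'])/ci['fx'],(uv[1]-ci['cy'])/ci['fy'],1]); R=ci['R']
    return -R.T@ci['t'],R.T@d
def onz(ci,uv,z):
    o,d=ray(ci,uv); return o+d*(z-o[2])/d[2]
E
python3 - <<'E'
from h import *; from workcell import r
for n,roi in(("top",(330,140,418,256)),("scene",(200,175,330,285))):
    im=cv2.imread(f"pics/{n}0.png")[:,:,::-1].copy(); ci=r.camera_info(n)
    for c in RNG:
        for b in blobs(im,c,roi): print(n,c,b[0],b[1],b[2],onz(ci,b[1],RNG[c][2]).round(4))
E
```

```text
top orange 12 [407.7 204.2] [406 203   4   4] [ 0.5746 -0.1643  0.068 ]
top blue 7 [348.  204.7] [347 204   3   3] [ 0.5767 -0.0249  0.068 ]
top teal 53 [376.2 245.2] [374 240   6  11] [ 0.4783 -0.0794  0.112 ]
scene orange 15 [224.1 239.2] [222 238   5   4] [ 0.5748 -0.1633  0.068 ]
scene blue 15 [287.3 221.1] [285 220   6   3] [ 0.5771 -0.0234  0.068 ]
scene green 116 [282.7 259.5] [276 255  14  10] [ 0.6788 -0.0725  0.067 ]
scene teal 30 [246.8 186.5] [244 183   6   7] [ 0.4798 -0.0792  0.112 ]
```

Emit:
apply_moves(
  gripper=[0, 0, 0, 0, 0, 0, 0, 0],
  dp=[
    [-2, -2, -1],
    [-4.6, -4.8, -2],
    [-7.3, -7.6, -4],
    [-10, -10.4, -5],
    [-12.7, -13.2, -6],
    [-15.4, -16, -7],
    [-18.1, -18.8, -8],
    [-20.8, -21.6, -8],
  ],
  rot=[
    [0, 0, 4],
    [0, 0, 8],
    [0, 0, 13],
    [0, 0, 17],
    [0, 0, 22],
    [0, 0, 26],
    [0, 0, 31],
    [0, 0, 35],
  ],
)

```text
t: 0.77
eef_pos: [0.3468, 0.2649, 0.3006]
orientation: [[-0.512, 0.859, 0.003], [0.859, 0.512, 0.001], [-0.0, 0.003, -1.0]]
force: [1.0, 0.4, 0.4]
opening: 0.044
```

```bash
cat > st.py <<'E'
from workcell import r
import numpy as np
o=r.get_obs(); R=o['orientation']
print('t',round(o['t'],2),'p',o['eef_pos'].round(4),'xang',np.degrees(np.arctan2(R[1,0],R[0,0])).round(2),'z',R[:,2].round(4),'F',np.round(o['force'],2),'open',round(o['opening'],4),'q',np.round(o['joint_pos'],2))
E
python3 st.py; python3 -c "
from workcell import r
import numpy as np
c=r.camera_info('wrist');o=r.get_obs();C=-c['R'].T@c['t'];print(c['fx'],c['cx'],c['cy'],(o['orientation'].T@(C-o['eef_pos'])).round(4),(o['orientation'].T@c['R'].T).round(3))"
```

```text
t 0.77 p [0.3468 0.2649 0.3006] xang 120.77 z [ 0.0025  0.0015 -1.    ] F [0.98 0.37 0.43] open 0.044 q [ 0.53 -0.34  1.78 -0.    1.7  -0.  ]
317.47055811865346 320.31140843654674 200.43581390135068 [ 0.0675 -0.0005 -0.1664] [[-0.001 -0.969 -0.246]
 [ 1.    -0.001  0.   ]
 [-0.    -0.246  0.969]]
```

Emit:
apply_moves(
  gripper=[0, 0, 0, 0, 0, 0, 0, 0, 0],
  dp=[
    [-3.5, -1, 0],
  ],
  rot=[
    [0, 0, 5],
  ],
)

```text
validation failed for argument at $.dp...
```

Emit:
apply_moves(
  gripper=[0, 0, 0, 0, 0, 0, 0, 0],
  dp=[
    [-3.5, -1, 0],
    [-7.3, -2.1, 0],
    [-11, -3.2, 0],
    [-14.7, -4.3, 0],
    [-18.4, -5.4, 0],
    [-22, -6.5, 0],
    [-25.5, -7.5, 0],
    [-28.2, -8.3, 0],
  ],
  rot=[
    [0, 0, 5],
    [0, 0, 10],
    [0, 0, 15],
    [0, 0, 20],
    [0, 0, 25],
    [0, 0, 30],
    [0, 0, 35],
    [0, 0, 40],
  ],
)

```text
t: 1.43
eef_pos: [0.4202, -0.0208, 0.2983]
orientation: [[0.162, 0.987, -0.0], [0.987, -0.162, -0.0], [-0.0, -0.0, -1.0]]
force: [0.2, 0.2, 0.0]
opening: 0.0005
```

Emit:
apply_moves(
  gripper=[0, 0],
  dp=[
    [0, 0, 0],
    [0, 0, 0],
  ],
  rot=[
    [0, 0, 0],
    [0, 0, 0],
  ],
)

```text
t: 1.6
eef_pos: [0.4201, -0.0194, 0.2981]
orientation: [[0.159, 0.987, -0.001], [0.987, -0.159, 0.0], [0.0, -0.001, -1.0]]
force: [0.9, 0.8, -0.5]
opening: 0.0006
```

```bash
python3 st.py; python3 - <<'E'
from h import *; from workcell import r
ci=r.camera_info('wrist'); im=r.camera('wrist'); cv2.imwrite('pics/w1.png',im[:,:,::-1])
for c in RNG:
    for b in blobs(im,c,(0,0,640,400)): print(c,b[0],b[1],b[2],onz(ci,b[1],RNG[c][2]).round(4))
E
```

```text
t 1.6 p [ 0.4201 -0.0194  0.2981] xang 80.84 z [-1.3e-03  4.0e-04 -1.0e+00] F [ 0.93  0.8  -0.53] open 0.0006 q [-0.17 -0.39  1.82  0.    1.71 -0.01]
orange 174 [290.4 142. ] [283 135  15  15] [0.3897 0.027  0.068 ]
orange 63 [449.8 261.6] [445 258  10   8] [ 0.5736 -0.1644  0.068 ]
blue 77 [445.3 159.7] [441 155  10  10] [ 0.5764 -0.0253  0.068 ]
blue 28 [598.2 272.8] [596 269   7   9] [ 0.7724 -0.2132  0.068 ]
green 467 [525.1 183.9] [513 173  25  24] [ 0.675  -0.0725  0.067 ]
teal 197 [376.9 223.6] [366 219  22  11] [ 0.4768 -0.0792  0.112 ]
teal 2 [365.5 212. ] [365 212   2   1] [ 0.4654 -0.0631  0.112 ]
```

View pics/w1.png

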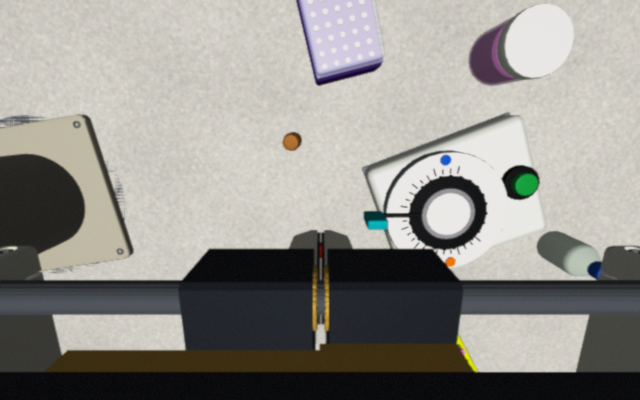

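The wrist view shows the tab at (377,221), the ring at (449,213), orange at (450,262, right at the gripper's edge), blue at (445,160) and the button at (525,184). I'll fit the ring centre.

```bash
python3 - <<'E'
from h import *; from workcell import r
im=cv2.imread('pics/w1.png'); ci=r.camera_info('wrist'); g=cv2.cvtColor(im,cv2.COLOR_BGR2GRAY)
m=((g<70)*255).astype(np.uint8); m[:,:400]=0;m[:,500:]=0;m[:160]=0;m[250:]=0
m=cv2.morphologyEx(m,cv2.MORPH_OPEN,np.ones((5,5)))
cs,_=cv2.findContours(m,cv2.RETR_EXTERNAL,cv2.CHAIN_APPROX_NONE); c=max(cs,key=cv2.contourArea)
P=np.array([onz(ci,p[0],.07)[:2] for p in c],np.float32)
e=cv2.fitEllipse(P*1000); print('ring',e)
cen=np.array(e[0])/1000
for n,p in dict(orange=(.5736,-.1644),blue=(.5764,-.0253),tab=(.4768,-.0792),btn=(.675,-.0725)).items():
    d=np.array(p)-cen; print(n,(np.linalg.norm(d)*1000).round(1),(np.degrees(np.arctan2(d[1],d[0]))%360).round(1))
E
```

```text
ring ((573.9646606445312, -93.20782470703125), (96.21931457519531, 97.00645446777344), 59.84981918334961)
orange 71.2 269.7
blue 68.0 87.9
tab 98.2 171.8
btn 103.1 11.6
```

Emit:
apply_moves(
  gripper=[0, 0, 0, 0, 0, 0, 0, 0],
  dp=[
    [-0.4, 2.2, 2],
    [-0.8, 4.4, 5],
    [-1.1, 6.5, 8],
    [-1.1, 6.5, 12],
    [-1.1, 6.5, 16],
    [-1.1, 6.5, 19],
    [-1.1, 6.5, 21],
    [-1.1, 6.5, 21.3],
  ],
  rot=[
    [0, 0, 0],
    [0, 0, 0],
    [0, 0, 0],
    [0, 0, 0],
    [0, 0, 0],
    [0, 0, 0],
    [0, 0, 0],
    [0, 0, 0],
  ],
)

```text
t: 2.32
eef_pos: [0.479, -0.0369, 0.0807]
orientation: [[0.153, 0.988, -0.008], [0.988, -0.153, 0.002], [0.001, -0.008, -1.0]]
force: [-0.5, -0.5, -1.3]
opening: 0.0003
```

```bash
python3 st.py; python3 - <<'E'
from h import *; from workcell import r
ci=r.camera_info('wrist'); im=r.camera('wrist'); cv2.imwrite('pics/w2.png',im[:,:,::-1])
for c in RNG:
    for b in blobs(im,c,(0,0,640,400)): print(c,b[0],b[1],b[2],onz(ci,b[1],RNG[c][2]).round(4))
o=r.get_obs();R=o['orientation'];p=o['eef_pos']
# plan: TCP poses along arc in current tool frame
C=np.array([.574,-.094]);x0=np.degrees(np.arctan2(R[1,0],R[0,0]))
for th in list(range(165,262,6))+[264,266,268,269.7]:
    a=np.radians(th);u=np.array([np.cos(a),np.sin(a)]);t=np.array([-u[1],u[0]])
    q=C+.098*u-.0135*t; d=np.r_[q,.085]-p
    print(th,q.round(4),(100*R.T@d).round(2),'rot',round(-((th-90)-x0),1))
E
```

```text
t 2.32 p [ 0.479  -0.0369  0.0807] xang 81.2 z [-0.008   0.0018 -1.    ] F [-0.5  -0.53 -1.3 ] open 0.0003 q [-0.18 -0.07  1.96  0.    1.27 -0.03]
orange 780 [158.2 152.4] [143 137  32  32] [0.3962 0.0262 0.068 ]
blue 396 [484.9 193. ] [474 183  23  21] [ 0.5765 -0.0252  0.068 ]
green 300 [632.3 235.9] [622 222  18  25] [ 0.6628 -0.0653  0.067 ]
green 1 [621. 235.] [621 235   1   1] [ 0.6562 -0.0637  0.067 ]
teal 97 [319.2 342.5] [315 337  11  14] [ 0.4725 -0.0759  0.112 ]
165 [ 0.4828 -0.0556] [-1.77  0.53 -0.23] rot 6.2
171 [ 0.4793 -0.0653] [-2.79  0.33 -0.23] rot 0.2
177 [ 0.4768 -0.0754] [-3.82  0.24 -0.23] rot -5.8
183 [ 0.4754 -0.0856] [-4.85  0.26 -0.23] rot -11.8
189 [ 0.4751 -0.096 ] [-5.88  0.39 -0.23] rot -17.8
195 [ 0.4758 -0.1063] [-6.89  0.62 -0.23] rot -23.8
201 [ 0.4777 -0.1165] [-7.87  0.96 -0.23] rot -29.8
207 [ 0.4806 -0.1265] [-8.81  1.39 -0.23] rot -35.8
213 [ 0.4845 -0.1361] [-9.7   1.93 -0.24] rot -41.8
219 [ 0.4893 -0.1452] [-10.52   2.55  -0.24] rot -47.8
225 [ 0.4952 -0.1538] [-11.28   3.25  -0.25] rot -53.8
231 [ 0.5018 -0.1617] [-11.96   4.04  -0.25] rot -59.8
237 [ 0.5093 -0.1688] [-12.55   4.88  -0.26] rot -65.8
243 [ 0.5175 -0.1752] [-13.06   5.79  -0.26] rot -71.8
249 [ 0.5263 -0.1807] [-13.46   6.74  -0.27] rot -77.8
255 [ 0.5356 -0.1852] [-13.76   7.73  -0.27] rot -83.8
261 [ 0.5453 -0.1887] [-13.96   8.75  -0.28] rot -89.8
264 [ 0.5503 -0.1901] [-14.02   9.26  -0.28] rot -92.8
266 [ 0.5537 -0.1908] [-14.05   9.61  -0.28] rot -94.8
268 [ 0.5571 -0.1915] [-14.06   9.95  -0.29] rot -96.8
269.7 [ 0.56   -0.1919] [-14.06  10.25  -0.29] rot -98.5
```

View pics/w2.png

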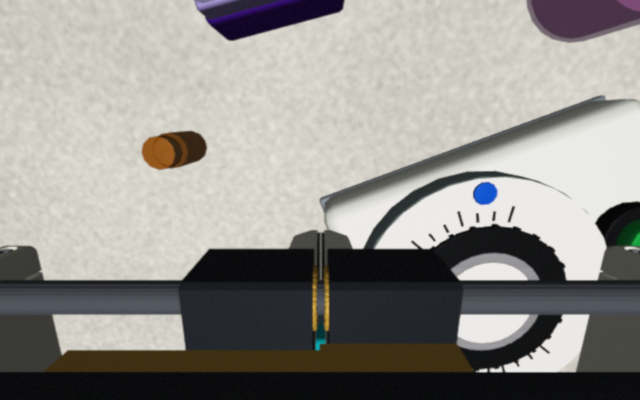

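The tool has come down clear, on the +y side of the tab, with the tips at z about 0.081 and above the turret. Now I push along the arc.

Emit:
apply_moves(
  gripper=[0, 0, 0, 0, 0, 0, 0, 0],
  dp=[
    [-1.0, 0.3, -0.3],
    [-1.8, 0.3, -0.3],
    [-2.8, 0.3, -0.3],
    [-3.8, 0.25, -0.3],
    [-4.85, 0.25, -0.3],
    [-5.9, 0.4, -0.3],
    [-6.9, 0.6, -0.3],
    [-7.85, 0.95, -0.3],
  ],
  rot=[
    [0, 0, 0],
    [0, 0, 0],
    [0, 0, 0],
    [0, 0, -6],
    [0, 0, -12],
    [0, 0, -18],
    [0, 0, -24],
    [0, 0, -30],
  ],
)

```text
t: 3.03
eef_pos: [0.481, -0.1196, 0.0908]
orientation: [[-0.363, 0.932, 0.003], [0.932, 0.363, -0.0], [-0.001, 0.003, -1.0]]
force: [0.2, 3.7, -0.4]
opening: 0.0003
```

```bash
cat > plan.py <<'E'
import sys; from h import *; from workcell import r
o=r.get_obs();R=o['orientation'];p=o['eef_pos']
C=np.array([.574,-.094]);x0=np.degrees(np.arctan2(R[1,0],R[0,0]))
d=p[:2]-C; print('r_long',(-d@R[:2,1]).round(4),'tang off',(d@R[:2,0]).round(4),'lever if in contact',(x0+90+np.degrees(np.arctan2(.0135-d@R[:2,0],-d@R[:2,1]))).round(2))
for th in map(float,sys.argv[1:]):
    a=np.radians(th);u=np.array([np.cos(a),np.sin(a)]);t=np.array([-u[1],u[0]])
    q=C+.098*u-.0135*t; e=np.r_[q,.084]-p
    print(th,q.round(4),(100*R.T@e).round(2),'rot',round(-((th-90)-x0),1))
E
python3 st.py; python3 plan.py 207 213 219 225 231 237 243 249 255
```

```text
t 3.03 p [ 0.481  -0.1196  0.0908] xang 111.27 z [ 3.5e-03 -1.0e-04 -1.0e+00] F [ 0.15  3.74 -0.45] open 0.0003 q [-0.35 -0.06  1.92  0.    1.28 -0.72]
r_long 0.096 tang off 0.0099 lever if in contact 203.42
207.0 [ 0.4806 -0.1265] [-0.62 -0.29  0.68] rot -5.7
213.0 [ 0.4845 -0.1361] [-1.66 -0.28  0.68] rot -11.7
219.0 [ 0.4893 -0.1452] [-2.69 -0.15  0.68] rot -17.7
225.0 [ 0.4952 -0.1538] [-3.7   0.08  0.68] rot -23.7
231.0 [ 0.5018 -0.1617] [-4.68  0.41  0.68] rot -29.7
237.0 [ 0.5093 -0.1688] [-5.62  0.85  0.69] rot -35.7
243.0 [ 0.5175 -0.1752] [-6.5   1.38  0.69] rot -41.7
249.0 [ 0.5263 -0.1807] [-7.33  2.    0.69] rot -47.7
255.0 [ 0.5356 -0.1852] [-8.09  2.71  0.69] rot -53.7
```

Contact is steady at about 3.7 N, so I continue.

Emit:
apply_moves(
  gripper=[0, 0, 0, 0, 0, 0, 0, 0],
  dp=[
    [-0.6, -0.1, 0.1],
    [-1.65, -0.2, 0.3],
    [-2.7, -0.15, 0.3],
    [-3.7, 0.1, 0.3],
    [-4.7, 0.4, 0.3],
    [-5.6, 0.85, 0.3],
    [-6.5, 1.4, 0.3],
    [-7.3, 2.0, 0.3],
  ],
  rot=[
    [0, 0, -6],
    [0, 0, -12],
    [0, 0, -18],
    [0, 0, -24],
    [0, 0, -30],
    [0, 0, -36],
    [0, 0, -42],
    [0, 0, -48],
  ],
)

```text
t: 3.7
eef_pos: [0.5249, -0.1813, 0.0871]
orientation: [[-0.935, 0.354, 0.001], [0.354, 0.935, -0.001], [-0.001, -0.001, -1.0]]
force: [-2.9, 0.8, 0.4]
opening: 0.0004
```

Emit:
apply_moves(
  gripper=[0],
  dp=[
    [0, 0, 0],
  ],
  rot=[
    [0, 0, 0],
  ],
)

```text
t: 3.78
eef_pos: [0.526, -0.1816, 0.0873]
orientation: [[-0.935, 0.355, 0.002], [0.355, 0.935, -0.002], [-0.003, -0.001, -1.0]]
force: [0.3, 0.6, -0.1]
opening: 0.0004
```

```bash
python3 st.py; python3 plan.py 249 255 258 261 264 266 268 269 270; python3 - <<'E'
from h import *; from workcell import r
for n,roi in (('wrist',(0,0,640,400)),('scene',(200,175,330,285)),('top',(330,140,430,256))):
    ci=r.camera_info(n); im=r.camera(n); cv2.imwrite(f'pics/{n}3.png',im[:,:,::-1])
    for b in blobs(im,'teal',roi)[:1]:
        q=onz(ci,b[1],.112); print(n,b[0],b[1],q.round(4),np.degrees(np.arctan2(q[1]+.094,q[0]-.574))%360)
E
```

```text
t 3.78 p [ 0.526  -0.1816  0.0873] xang 159.21 z [ 0.0025 -0.0015 -1.    ] F [ 0.28  0.56 -0.07] open 0.0004 q [-0.42  0.11  1.75 -0.    1.27 -1.63]
r_long 0.0989 tang off 0.0137 lever if in contact 249.07
249.0 [ 0.5263 -0.1807] [0.01 0.1  0.33] rot 0.2
255.0 [ 0.5356 -0.1852] [-1.02  0.01  0.34] rot -5.8
258.0 [ 0.5404 -0.1871] [-1.54  0.    0.34] rot -8.8
261.0 [ 0.5453 -0.1887] [-2.05  0.02  0.34] rot -11.8
264.0 [ 0.5503 -0.1901] [-2.57  0.07  0.34] rot -14.8
266.0 [ 0.5537 -0.1908] [-2.91  0.12  0.34] rot -16.8
268.0 [ 0.5571 -0.1915] [-3.25  0.18  0.34] rot -18.8
269.0 [ 0.5588 -0.1917] [-3.42  0.21  0.34] rot -19.8
270.0 [ 0.5605 -0.192 ] [-3.59  0.25  0.34] rot -20.8
scene 44 [206.7 216.5] [ 0.5414 -0.1849  0.112 ] 250.24934046838024
```

View pics/wrist3.png

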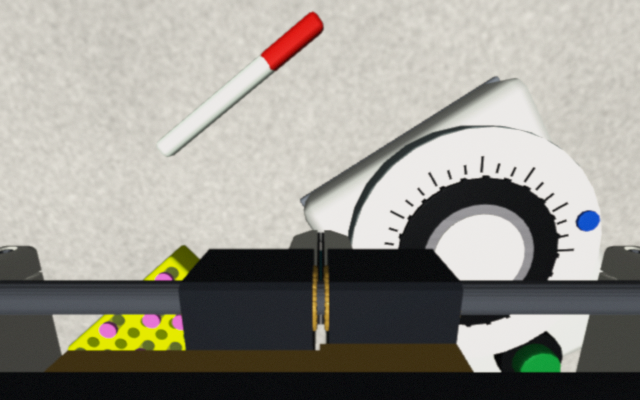

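The wrist view shows only the rack, pen and scale, because the gripper hides the lever. The scene view puts the lever at about 250°, which agrees with the contact estimate. I push slowly to about 268.5°.

Emit:
apply_moves(
  gripper=[0, 0, 0, 0, 0, 0, 0, 0],
  dp=[
    [-0.7, 0, 0.1],
    [-1.4, 0, 0.1],
    [-2.05, 0, 0.1],
    [-2.6, 0.05, 0.1],
    [-3.0, 0.15, 0.1],
    [-3.35, 0.2, 0.1],
    [-3.35, 0.2, 0.1],
    [-3.35, 0.2, 0.1],
  ],
  rot=[
    [0, 0, -4],
    [0, 0, -8],
    [0, 0, -12],
    [0, 0, -15],
    [0, 0, -17],
    [0, 0, -19.3],
    [0, 0, -19.3],
    [0, 0, -19.3],
  ],
)

```text
t: 4.6
eef_pos: [0.5566, -0.1893, 0.085]
orientation: [[-0.999, 0.033, 0.001], [0.033, 0.999, -0.0], [-0.001, -0.0, -1.0]]
force: [-0.9, 0.9, -0.1]
opening: 0.0005
```

```bash
python3 st.py; python3 plan.py 269 270; python3 - <<'E'
from h import *; from workcell import r
for n,roi in (('scene',(180,175,330,285)),('top',(330,140,430,256))):
    ci=r.camera_info(n); im=r.camera(n); cv2.imwrite(f'pics/{n}4.png',im[:,:,::-1])
    for b in blobs(im,'teal',roi)[:1]:
        q=onz(ci,b[1],.112); print(n,b[0],b[1],q.round(4),np.degrees(np.arctan2(q[1]+.094,q[0]-.574))%360)
E
```

```text
t 4.6 p [ 0.5566 -0.1893  0.085 ] xang 178.14 z [ 5.e-04 -0.e+00 -1.e+00] F [-0.85  0.94 -0.14] open 0.0005 q [-0.42  0.2   1.66  0.    1.28 -1.95]
r_long 0.0958 tang off 0.0143 lever if in contact 267.68
269.0 [ 0.5588 -0.1917] [-0.22 -0.24  0.1 ] rot -0.9
270.0 [ 0.5605 -0.192 ] [-0.4  -0.26  0.1 ] rot -1.9
scene 47 [207.6 226.7] [ 0.5727 -0.1909  0.112 ] 269.22651833970065
```

Emit:
apply_moves(
  gripper=[0, 0, 0, 0, 0, 0, 0, 0],
  dp=[
    [1.0, 0, 0],
    [2.5, 0, -0.5],
    [2.5, 0, -3.5],
    [2.5, 0, -7],
    [1, 1, -11],
    [-2.5, 2.5, -15],
    [-6, 4, -18],
    [-9.5, 5.5, -20],
  ],
  rot=[
    [0, 0, 0],
    [0, 0, 0],
    [0, 0, 0],
    [0, 0, 0],
    [0, 0, 0],
    [0, 0, 0],
    [0, 0, 0],
    [0, 0, 0],
  ],
)

```text
t: 5.37
eef_pos: [0.636, -0.1444, 0.2763]
orientation: [[-0.999, 0.032, 0.004], [0.032, 0.999, -0.001], [-0.004, -0.001, -1.0]]
force: [0.6, 0.4, -0.0]
opening: 0.0005
```

Emit:
apply_moves(
  gripper=[0, 0, 0, 0, 0],
  dp=[
    [-1.5, 0.5, -1],
    [-1.5, 0.5, -1],
    [-1.5, 0.5, -1],
    [-1.5, 0.5, -1],
    [-1.5, 0.5, -1],
  ],
  rot=[
    [0, 0, 0],
    [0, 0, 0],
    [0, 0, 0],
    [0, 0, 0],
    [0, 0, 0],
  ],
)

```text
t: 5.78
eef_pos: [0.6487, -0.1402, 0.2809]
orientation: [[-1.0, 0.031, -0.002], [0.031, 1.0, 0.0], [0.002, 0.0, -1.0]]
force: [-0.2, -0.2, 0.2]
opening: 0.0005
```

```bash
python3 st.py; python3 - <<'E'
from h import *; from workcell import r
ci=r.camera_info('wrist'); im=r.camera('wrist'); cv2.imwrite('pics/w5.png',im[:,:,::-1])
for c in RNG:
    for b in blobs(im,c,(0,0,640,400)): print(c,b[0],b[1],b[2],onz(ci,b[1],RNG[c][2]).round(4))
E
```

```text
t 5.78 p [ 0.6487 -0.1402  0.2809] xang 178.24 z [-2.3e-03  5.0e-04 -1.0e+00] F [-0.22 -0.22  0.21] open 0.0005 q [-0.29  0.29  1.19 -0.    1.66 -1.83]
orange 43 [297.4 117.8] [293 116  10   5] [ 0.5771 -0.1648  0.068 ]
orange 5 [297. 111.] [295 111   5   1] [ 0.5695 -0.1649  0.068 ]
blue 96 [418.1 113.8] [413 109  11  11] [ 0.577  -0.0254  0.068 ]
green 487 [374.9 198.5] [363 187  25  24] [ 0.6764 -0.074   0.067 ]
teal 255 [267.3 113. ] [256 108  24  11] [ 0.5719 -0.1922  0.112 ]
```

View pics/w5.png

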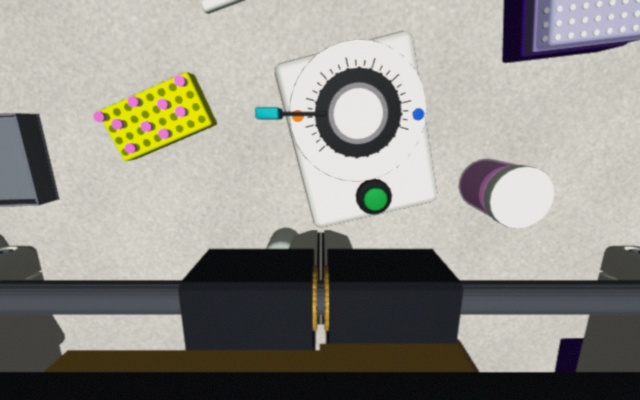

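The arm crosses the orange dot at (297,115), a little above the dot's centre. I'll quantify that.

```bash
python3 - <<'E'
from h import *; from workcell import r
im=cv2.imread('pics/w5.png'); ci=r.camera_info('wrist'); g=cv2.cvtColor(im,cv2.COLOR_BGR2GRAY).astype(float)
for c in range(286,316,3):
    col=g[106:124,c]; print(c,col.astype(int))
hsv=cv2.cvtColor(im,cv2.COLOR_BGR2HSV)
m=cv2.inRange(hsv,(3,90,70),(20,255,255)); m[:,:285]=0;m[:,310:]=0;m[:105]=0;m[125:]=0
ys,xs=np.nonzero(m); print(xs.min(),xs.max(),ys.min(),ys.max(),cv2.minEnclosingCircle(np.c_[xs,ys].astype(np.float32)))
b=((g<70)*255).astype(np.uint8); b[:,:300]=0;b[:,420:]=0;b[:60]=0;b[170:]=0
b=cv2.morphologyEx(b,cv2.MORPH_OPEN,np.ones((7,7)))
cs,_=cv2.findContours(b,cv2.RETR_EXTERNAL,cv2.CHAIN_APPROX_NONE)
P=np.array([onz(ci,p[0],.07)[:2] for p in max(cs,key=cv2.contourArea)],np.float32)*1000
e=cv2.fitEllipse(P);print(e); cen=np.array(e[0])/1000
(u,v),_=cv2.minEnclosingCircle(np.c_[xs,ys].astype(np.float32))
dot=onz(ci,(u,v),.068)[:2]
rows=[(c,106+np.average(np.arange(18),weights=np.clip(90-g[106:124,c],0,None))) for c in range(289,310)]
pts=np.array([onz(ci,p,.075)[:2] for p in rows]); tab=np.array([.5719,-.1922])
A=lambda p:(np.degrees(np.arctan2(*(p-cen)[::-1]))%360).round(2)
print('dot',dot,A(dot),'arm pts',A(pts.mean(0)),pts.mean(0),'tab',A(tab))
E
```

```text
286 [194 192 187 181 167 125  67  44  41  62 108 139 152 159 176 183 186 186]
289 [203 196 194 192 174 126  68  44  45  77 141 172 177 174 177 175 169 159]
292 [231 231 231 230 220 166  83  44  43  73 134 168 187 213 225 230 231 231]
295 [230 231 232 224 185 121  65  43  42  65 118 146 151 152 159 192 225 232]
298 [230 231 231 219 164 110  67  45  42  67 116 146 151 151 150 172 221 231]
301 [231 231 231 230 212 152  74  43  44  67 115 147 155 160 181 219 232 231]
304 [231 231 231 231 223 174  89  46  48  90 169 215 226 230 231 231 231 232]
307 [229 217 200 219 222 174  90  48  45  85 146 178 216 230 231 230 231 231]
310 [229 207 142 169 208 174  90  46  42  52  81 138 216 230 231 231 231 230]
313 [230 227 221 221 216 170  87  47  47  89 168 212 227 229 228 230 229 224]
292 303 110 121 ((297.5, 115.5), 5.700977325439453)
((574.5797729492188, -95.50581359863281), (95.8459701538086, 96.11637878417969), 78.259033203125)
dot [ 0.57464057 -0.16466892] 270.05 arm pts 268.38 [ 0.57268965 -0.16239459] tab 268.41
```

Offset is about 1.7°, or 2.0 mm, which is inside the 5 mm tolerance (both points come from the same image and the camera was nearly overhead). I'm leaving the lever as it is and going to the button at about (0.677, -0.0735).

Emit:
apply_moves(
  gripper=[0, 0, 0, 0, 0, 0, 0, 0],
  dp=[
    [-1.3, 3.4, 0],
    [-2.6, 6.75, 2],
    [-2.6, 6.75, 6],
    [-2.6, 6.75, 10],
    [-2.6, 6.75, 14],
    [-2.6, 6.75, 17],
    [-2.6, 6.75, 19],
    [-2.6, 6.75, 19],
  ],
  rot=[
    [0, 0, 0],
    [0, 0, 0],
    [0, 0, 0],
    [0, 0, 0],
    [0, 0, 0],
    [0, 0, 0],
    [0, 0, 0],
    [0, 0, 0],
  ],
)

```text
t: 6.5
eef_pos: [0.6727, -0.0729, 0.0848]
orientation: [[-0.999, 0.031, -0.011], [0.031, 1.0, 0.002], [0.011, 0.002, -1.0]]
force: [-0.8, -0.6, -2.0]
opening: 0.0003
```

Emit:
apply_moves(
  gripper=[0, 0, 0],
  dp=[
    [0, 0, 0],
    [0, 0, 0],
    [0, 0, 0],
  ],
  rot=[
    [0, 0, 0],
    [0, 0, 0],
    [0, 0, 0],
  ],
)

```text
t: 6.75
eef_pos: [0.6797, -0.0738, 0.0954]
orientation: [[-1.0, 0.03, 0.004], [0.03, 1.0, -0.001], [-0.004, -0.001, -1.0]]
force: [0.2, -0.8, 0.4]
opening: 0.0005
```

```bash
python3 st.py; python3 - <<'E'
from h import *; from workcell import r
im=r.camera('scene')[170:300,160:360]; cv2.imwrite('pics/s6.png',cv2.resize(im[:,:,::-1],None,fx=4,fy=4,interpolation=cv2.INTER_CUBIC))
E
```

```text
t 6.75 p [ 0.6797 -0.0738  0.0954] xang 178.28 z [ 4.4e-03 -8.0e-04 -1.0e+00] F [ 0.21 -0.81  0.41] open 0.0005 q [-0.18  0.43  1.36 -0.    1.35 -1.72]
```

View pics/s6.png

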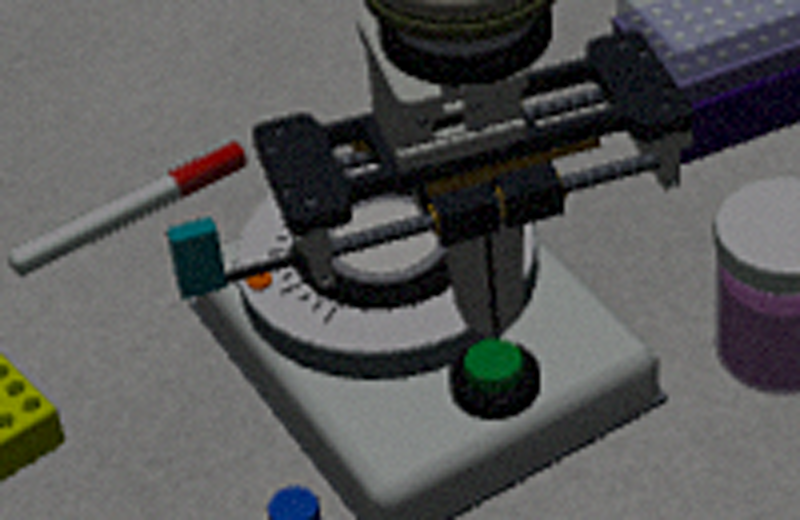

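The scene crop shows the closed fingertips above the green button at (492,360), with the lever over the orange dot. I press in gentle steps.

Emit:
apply_moves(
  gripper=[0, 0, 0, 0, 0, 0, 0],
  dp=[
    [0.1, 0, 1],
    [0.1, 0, 1.8],
    [0.1, 0, 2.3],
    [0.1, 0, 2.6],
    [0.1, 0, 2.9],
    [0.1, 0, 2.9],
    [0.1, 0, 2.9],
  ],
  rot=[
    [0, 0, 0],
    [0, 0, 0],
    [0, 0, 0],
    [0, 0, 0],
    [0, 0, 0],
    [0, 0, 0],
    [0, 0, 0],
  ],
)

```text
t: 7.38
eef_pos: [0.6768, -0.0731, 0.0633]
orientation: [[-1.0, 0.03, -0.001], [0.03, 1.0, 0.0], [0.001, 0.0, -1.0]]
force: [-3.0, 1.4, 2.9]
opening: 0.0005
```

Emit:
apply_moves(
  gripper=[0, 0, 0, 0, 0],
  dp=[
    [0, 0, 0.15],
    [0, 0, 0.3],
    [0, 0, 0.4],
    [0, 0, 0.4],
    [0, 0, 0.4],
  ],
  rot=[
    [0, 0, 0],
    [0, 0, 0],
    [0, 0, 0],
    [0, 0, 0],
    [0, 0, 0],
  ],
)

```text
t: 7.8
eef_pos: [0.6775, -0.0732, 0.0612]
orientation: [[-1.0, 0.029, 0.001], [0.029, 1.0, -0.0], [-0.001, -0.0, -1.0]]
force: [-8.3, 1.1, 13.2]
opening: 0.0006
```

The force is 13 N at z = 0.0612, well above the 5 N spring, so the button is on its stop. I lift off and go back to the viewing pose.

Emit:
apply_moves(
  gripper=[0, 0, 0, 0, 0, 0, 0, 0],
  dp=[
    [0, 0, -1],
    [0, 0, -3],
    [0, 0, -6],
    [0, 0, -10],
    [0, 0, -14],
    [0.5, -1, -18],
    [1.5, -4, -21],
    [2.5, -6.5, -22],
  ],
  rot=[
    [0, 0, 0],
    [0, 0, 0],
    [0, 0, 0],
    [0, 0, 0],
    [0, 0, 0],
    [0, 0, 0],
    [0, 0, 0],
    [0, 0, 0],
  ],
)

```text
t: 8.47
eef_pos: [0.6522, -0.1379, 0.2863]
orientation: [[-1.0, 0.027, 0.009], [0.027, 1.0, -0.003], [-0.009, -0.002, -1.0]]
force: [1.1, -0.1, 1.1]
opening: 0.0008
```

Emit:
apply_moves(
  gripper=[0, 0, 0, 0],
  dp=[
    [0, 0, 0],
    [0, 0, 0],
    [0, 0, 0],
    [0, 0, 0],
  ],
  rot=[
    [0, 0, 0],
    [0, 0, 0],
    [0, 0, 0],
    [0, 0, 0],
  ],
)

```text
t: 8.8
eef_pos: [0.6498, -0.1363, 0.2774]
orientation: [[-1.0, 0.029, -0.002], [0.029, 1.0, 0.001], [0.002, 0.001, -1.0]]
force: [0.9, -0.1, -0.4]
opening: 0.0006
```

```bash
python3 st.py; python3 - <<'E'
from h import *; from workcell import r
ci=r.camera_info('wrist'); im=r.camera('wrist'); cv2.imwrite('pics/w7.png',im[:,:,::-1])
for c in RNG:
    for b in blobs(im,c,(0,0,640,400)): print(c,b[0],b[1],b[2],onz(ci,b[1],RNG[c][2]).round(4))
a=cv2.imread('pics/top0.png'); t=r.camera('top')[:,:,::-1]; s0=cv2.imread('pics/scene0.png'); s=r.camera('scene')[:,:,::-1]
cv2.imwrite('pics/s7.png',s)
hsv=cv2.cvtColor(im,cv2.COLOR_RGB2HSV); g=cv2.cvtColor(im,cv2.COLOR_RGB2GRAY).astype(float)
m=cv2.inRange(hsv,(3,90,70),(20,255,255)); m[:,:270]=0;m[:,330:]=0;m[:90]=0;m[145:]=0
ys,xs=np.nonzero(m);(u,v),_=cv2.minEnclosingCircle(np.c_[xs,ys].astype(np.float32));k=int(v)-10
rows=[(c,k+np.average(np.arange(20),weights=np.clip(90-g[k:k+20,c],0,None))) for c in range(int(u)-8,int(u)+9)]
print('dot',onz(ci,(u,v),.068),'arm',np.mean([onz(ci,p,.075) for p in rows],0))
E
```

```text
t 8.8 p [ 0.6498 -0.1363  0.2774] xang 178.35 z [-0.0024  0.0011 -1.    ] F [ 0.95 -0.08 -0.39] open 0.0006 q [-0.28  0.29  1.2   0.    1.65 -1.83]
orange 44 [293.6 116.8] [289 115  10   6] [ 0.5771 -0.165   0.068 ]
orange 5 [294. 110.] [292 110   5   1] [ 0.5696 -0.1641  0.068 ]
blue 94 [415.5 113. ] [411 108  10  11] [ 0.577  -0.0256  0.068 ]
green 490 [372.1 198.6] [360 187  25  24] [ 0.6766 -0.074   0.067 ]
teal 275 [262.4 111.6] [251 106  24  12] [ 0.5717 -0.1926  0.112 ]
teal 1 [276. 108.] [276 108   1   1] [ 0.5686 -0.1787  0.112 ]
dot [ 0.5746428  -0.16467156  0.068     ] arm [ 0.57258828 -0.16486809  0.075     ]
```

View pics/s7.png

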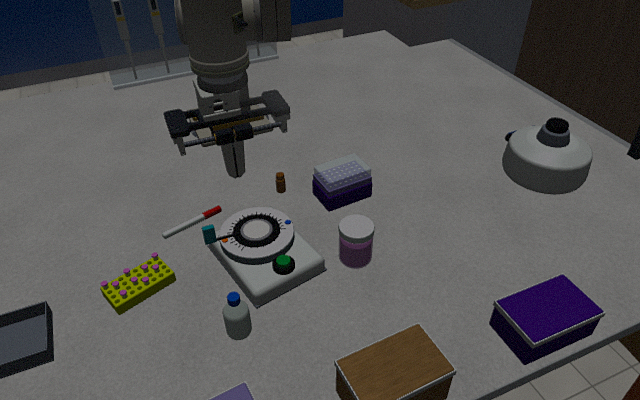

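View pics/w7.png

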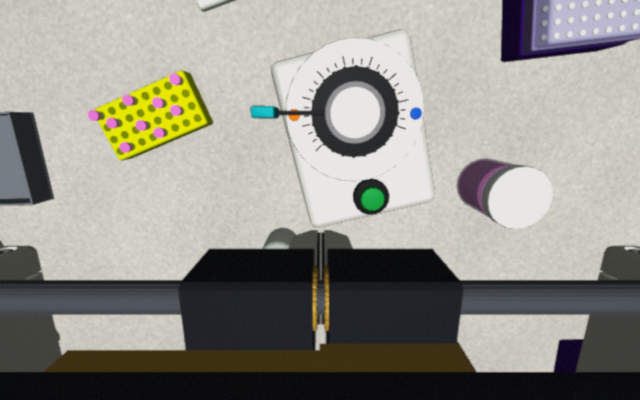

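Every bystander sits at the same pixels as in the first scene picture. The green button is up at (372,198), unchanged from before the press. The arm still crosses the orange dot about 2 mm off its centre, and the arm of the robot is clear of everything.

```bash
python3 -c "
from workcell import r
print(r.sign_off())"; python3 st.py
```

```text
the job is handed in; nothing more can be done
None
the job is handed in; nothing more can be done
```

I pushed the teal lever about 97° around its arc with the closed fingertips, so it was never pinched, until its arm lay over the orange dot. I then pressed the green button to its stop, let it come back up, and handed the job in at about 9 s of the 48 s allowed.

- **Lever:** in the wrist pictures before and after the press, the arm's centre line passed about 2 mm from the orange dot's centre (limit 5 mm). I left that offset uncorrected.
- **Button:** it took 13 N with the fingertips at z = 0.061 m, against about 5 N for the spring, so it was fully down. Afterwards it looked the same as before the press. I judged both from force and pictures, since its travel can't be read directly.
- **Bystanders:** I compared the final scene picture with the first one by eye, and none of the six showed any movement.
- **Robot:** the last readings were taken with the fingertips at z = 0.28 m, touching nothing, with about 1 N of residual force.
- **Checks that fell short:** the top camera gave no lever reading during the push because the gripper blocked its view. The scene camera read the lever about 0.8° further round than the wrist camera's 268.4°, which is within the tolerance.

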